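Clamp down a loudspeaker in the gluing jig

ROBOT

A 6-joint arm with a two-finger parallel gripper is mounted at the origin on the work surface. World frame = base frame: x ahead of the robot, y to its left, z up, the work surface at z = 0. Lengths are in m, angles in rad, forces in N, time in s.
With the tool pointing down it reaches from about 0.35 to 0.775 m from the base axis. Payload 7.3 kg.
Tool frame: the origin (TCP) lies between the finger pads; the fingertips stand 25 mm ahead of it and the grasp point (between the pads) lies 6 mm ahead of it (env.tips_ahead is the distance from the TCP to the fingertips, in m); z points along the fingers, y is the line along which they close (so a half turn about z gives the same grasp; the last joint's range is limited). The gripper opens to 92 mm and grips with 3 to 60 N. Pads are 19 mm wide; open, the fingers measure 130 mm over their backs; the gripper's body (75 mm by 190 mm) begins 47 mm behind the grasp point.
Start: joints at [0.996, 0.342, 1.524, -0, 1.275, -0.146], TCP at [0.218, 0.477, 0.252] pointing down, gripper open.
Joint ranges: [-2.53, 2.53], [-0.77, 2.02], [0.04, 2.7], [-1, 4.14], [0.28, 2.66], [-3.11, 3.11]. Speed limits (rad/s): [2.57, 2.57, 3.14, 3.14, 3.14, 3.14].

INTERFACE

Orientations are given as a 3x3 rotation matrix whose columns are the frame's x, y, z axes.
In Python, from plant import env gives the robot as it stands.
- The arm moves only by the shell command python3 -m jog 'ROWS' [FORCE]. ROWS is JSON, a list of rows, each a list of 3 entries, a list of its own where there are three numbers: the opening, from 0 (shut) to 1 (fully open), then the shift along the tool's x, y, z in mm, then the turn, a rotation vector about the tool's x, y, z in rad. In form: [[hand, [dx, dy, dz], [rx, ry, rz]], ...]. A call has 1 to 12 rows; each row is the pose to reach, as a shift and turn from the pose commanded when the call began, along the tool's axes at that moment; what a row does not reach only later rows make up. A row lasts 1/8 s, in which the tool goes at most 62.5 mm and 10.7 degrees, less where a joint would pass 70% of its speed; a pose out of reach is approached as far as the arm can. A call with a gripper value outside its range is refused whole. The fingers move at their own pace and stop on an object; FORCE is the grip in N (left out, the last holds). Time passes only in rows, so rows that repeat a pose let the fingers close. It gives the time, the measured TCP pose, the force, the opening and the grip force at its end, in the units of the state.
- env.state(): the state, without advancing time (a new reading comes with each control period).
- env.read_camera(name): name is "side" or "top"; returns a dict with "img" (480x640x3 uint8, blue, green, red), "depth" (480x640 float32, m along the optical axis (not along the pixel's ray), 0 where there is no reading), "vertical_fov" (degrees; the focal length in pixels is half the picture's height over the tangent of half this angle, whatever the lens; pixels are square), "cx", "cy" (the principal point, pixels), "R" (3x3) and "t" (3): a world point X has camera coordinates R X + t. Camera axes: x right, y down, z forward; pixel columns grow to the right and rows downward; lengths in m; the calibration is good to about 2 mm. A picture is of the moment at which its call begins.
- env.job_done(): hands the job in; it is judged then, once.
The state is a dict: "time_s": time; "joint_pos": joint angles; "joint_velocities": joint speeds; "joint_efforts": joint torques, N m; "position": TCP position; "orientation": TCP orientation; "wrist_force": force on the tool from outside, world axes, zero at the start; "ft_torque": the same for the moment, N m; "width": finger opening in m; "grasp_force": force on a finger pad.
Only numpy, scipy, OpenCV 4.12 (cv2) and the standard library are available. Lean on these libraries where they do the work, as an engineer would, in place of code of your own. Each camera call takes 0.05 s, during which the arm holds its last target. There are 200 camera calls.

TASK

The loudspeaker in the plywood jig has just had its cone glued: clamp its rim down by turning all three winged clamp knobs clockwise, as seen from above, fully to their end stops, so that every orange wing and its steel toe point at the middle of the speaker. Do not touch the fragile paper cone or its rubber surround, and leave the mug, the jar and the roll of tape standing where they are.

Things in the scene. Friction and masses are not known exactly. Their poses are not given: they have to be found in the camera images.
- jig: Gluing jig fixed to the bench: plywood box 250 x 250 mm, 75 mm tall, with a loudspeaker face up in the middle of its top; its steel rim is 130 mm across, 7 mm above the plywood. Origin: centre of the underside, z up. Three identical clamp knobs, axes 88 mm from the speaker's centre: knob_a on the jig's +x axis, knob_b at +120, knob_c at -120 degrees seen from above.
- cone: The loudspeaker's freshly glued, fragile paper cone (kraft yellow, with black rubber surround and black dust cap), 108 mm across, inside the steel rim and fixed in the jig. Its top edge is 80 mm above the bench. Origin: on the speaker's axis, 44 mm above the bench.
- knob_a_top (a point): Top centre of clamp knob a, on its vertical axis, 124 mm above the bench; x along the orange wing, z up. A straight bar 84 mm long (one wing orange, one black, 42 mm each), 14 mm thick, from 96 to 124 mm above the bench, on a black hub 30 mm across (bottom at 92 mm). A wing can be pushed sideways with a fingertip or pinched across its thickness.
- knob_a (a joint): Under the orange wing, 84 to 88 mm above the bench, a flat steel clamp toe 18 mm wide reaches 34 mm from the axis the same way. Turn of knob a in rad, growing clockwise from above: 0 open, 2.2 end stop (orange wing and toe point at the speaker's centre, toe over the rim). Starts at 0.05 to 0.8. Friction 0.12 N m (3 to 4 N on a wing); stays where left, does not rise or sink.
- knob_b_top (a point): Top centre of clamp knob b, on its vertical axis, 124 mm above the bench; x along the orange wing, z up. A straight bar 84 mm long (one wing orange, one black, 42 mm each), 14 mm thick, from 96 to 124 mm above the bench, on a black hub 30 mm across (bottom at 92 mm). A wing can be pushed sideways with a fingertip or pinched across its thickness.
- knob_b (a joint): Under the orange wing, 84 to 88 mm above the bench, a flat steel clamp toe 18 mm wide reaches 34 mm from the axis the same way. Turn of knob b in rad, growing clockwise from above: 0 open, 2.2 end stop (orange wing and toe point at the speaker's centre, toe over the rim). Starts at 0.05 to 0.8. Friction 0.12 N m (3 to 4 N on a wing); stays where left, does not rise or sink.
- knob_c_top (a point): Top centre of clamp knob c, on its vertical axis, 124 mm above the bench; x along the orange wing, z up. A straight bar 84 mm long (one wing orange, one black, 42 mm each), 14 mm thick, from 96 to 124 mm above the bench, on a black hub 30 mm across (bottom at 92 mm). A wing can be pushed sideways with a fingertip or pinched across its thickness.
- knob_c (a joint): Under the orange wing, 84 to 88 mm above the bench, a flat steel clamp toe 18 mm wide reaches 34 mm from the axis the same way. Turn of knob c in rad, growing clockwise from above: 0 open, 2.2 end stop (orange wing and toe point at the speaker's centre, toe over the rim). Starts at 0.05 to 0.8. Friction 0.12 N m (3 to 4 N on a wing); stays where left, does not rise or sink.
- mug: Bystander: steel mug, 72 mm across with a handle at its +y side, 85 mm tall. Origin: centre of its underside, z up.
- jar: Bystander: glass jar with a green lid, 72 mm across, 100 mm tall. Origin: centre of its underside, z up.
- tape: Bystander: roll of dark brown tape lying flat, 110 mm across, 50 mm tall. Origin: centre of its underside, z up.

How it is judged:
At the end, for the whole second after the job is handed in: All three knobs at rest within 0.09 rad (5 degrees) of their clockwise end stop (joint above 2.11), and mug, jar and tape each upright within 30 mm of where they started (value of joint each of knob_a, knob_b, knob_c above 2.11 rad and velocity of joint knob_a between -0.05 and 0.05 rad/s and velocity of joint knob_b between -0.05 and 0.05 rad/s and velocity of joint knob_c between -0.05 and 0.05 rad/s and distance of each of mug, jar, tape from where it was at the start of the episode below 0.03 m and angle between each of mug, jar, tape's own z axis and vertical below 0.25 rad); the robot touches nothing.
It fails at once if the paper cone or its surround is touched with more than 1 N (contact force between anything else and cone above 1 N).
It fails at once if the mug, the jar or the roll of tape is shifted by more than 30 mm or tipped (not (distance of each of mug, jar, tape from where it was at the start of the episode below 0.03 m and angle between each of mug, jar, tape's own z axis and vertical below 0.25 rad)).
It also fails if it takes over 54 s, if anything falls off the work surface, if the arm or the gripper's body presses on something with over 40 N, if the wrist force passes 120 N, or if a joint passes its speed limit or range.

## Working session

There is one attempt and no reset: what is moved stays moved. The work goes in short steps, Python scripts to look and compute and a shell command to move; the robot and the scene stay as the last step left them, time stands still between calls to the robot, and variables do not carry over. Pictures are saved under pics/ and viewed, at most 10 in all, crops included, and the job is handed in when it is done.

```bash
mkdir -p pics; ls
cat > h.py <<'E'
import numpy as np, cv2
from plant import env
def cam(n):
    c=env.read_camera(n); c["f"]=240/np.tan(np.radians(c["vertical_fov"])/2); return c
def ray(c,u,v,z):
    d=c["R"].T@np.array([(u-c["cx"])/c["f"],(v-c["cy"])/c["f"],1]); o=-c["R"].T@c["t"]
    return o+d*(z-o[2])/d[2]
def pix(c,X):
    p=c["R"]@np.array(X)+c["t"]; return c["cx"]+c["f"]*p[0]/p[2], c["cy"]+c["f"]*p[1]/p[2]
E
python3 - <<'E'
from h import *
for n in("top","side"):
    c=cam(n); cv2.imwrite(f"pics/{n}0.png",c["img"]); np.savez(f"{n}0.npz",**c); print(n,c["f"],c["cx"],c["cy"],-c["R"].T@c["t"],c["R"].round(3).tolist())
s=env.state(); print(s["time_s"],s["position"],np.round(s["orientation"],3).tolist())
E
```

```text
pics
top 525.9078288517547 318.5568199735036 244.82524250133397 [0.5157152  0.03922139 1.17026322] [[0.025, -1.0, 0.002], [-0.994, -0.025, -0.106], [0.106, 0.0, -0.994]]
side 576.8649299655428 331.7647652662326 238.6553846785714 [0.26167724 0.65518593 0.96007872] [[-0.855, -0.518, -0.009], [-0.39, 0.655, -0.647], [0.341, -0.549, -0.763]]
0.1 [0.21807714 0.47719929 0.25111663] [[-0.909, 0.416, -0.001], [0.416, 0.909, -0.001], [0.0, -0.001, -1.0]]
```

View pics/top0.png

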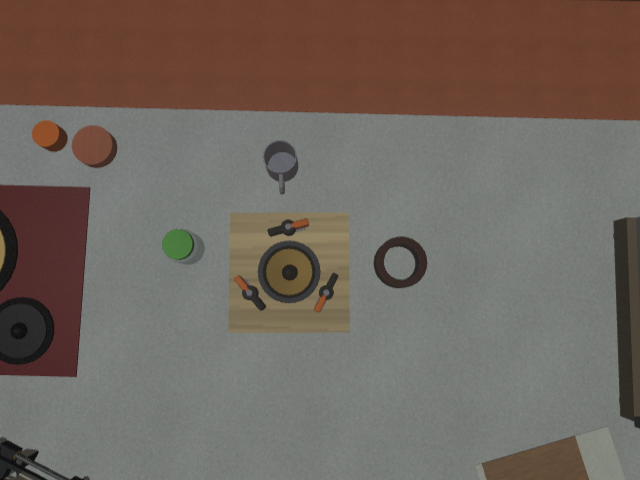

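View pics/side0.png

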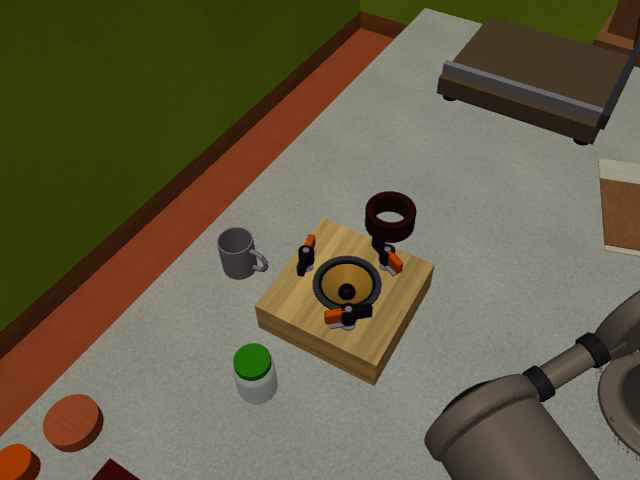

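The top picture shows the jig at about (289,272), with knobs at (289,227), (250,293) and (327,293). The jar is at (178,244), the mug at (281,160) and the tape at (400,262). I'll enlarge the jig.

Run:
```python
from h import *
c=cam("top"); im=c["img"][205:340,220:360]
cv2.imwrite("pics/crop.png",cv2.resize(im,None,fx=4.4,fy=4.4,interpolation=cv2.INTER_CUBIC))
hsv=cv2.cvtColor(c["img"],cv2.COLOR_BGR2HSV)
m=((hsv[...,0]<12)&(hsv[...,1]>170)&(hsv[...,2]>110)).astype(np.uint8); m[:205]=0;m[340:]=0;m[:,:220]=0;m[:,360:]=0
n,l,s,ce=cv2.connectedComponentsWithStats(m)
for i in range(1,n):
    if s[i,4]>20: print(ce[i],s[i],ray(c,*ce[i],.124))
```

```text
[300.10447761 223.17910448] [292 220  16   7  67] [0.67039149 0.07759095 0.124     ]
[241.63829787 282.38297872] [236 276  12  15  47] [0.54881561 0.19021182 0.124     ]
[319.93055556 303.88888889] [315 297  10  15  72] [0.51025487 0.03381522 0.124     ]
```

View pics/crop.png

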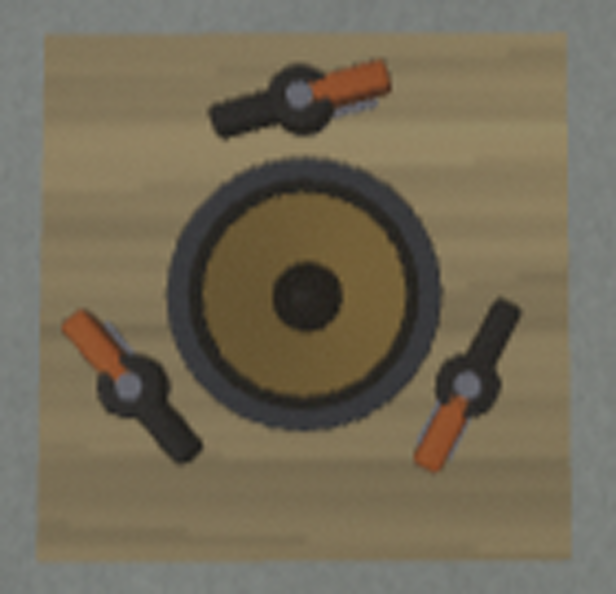

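The crop shows the knob axes at crop pixels A (299,94), B (129,384) and C (466,384), with the speaker centre at (304,293). I'll now compute the poses and check the hub height in the depth.

Run:
```python
from h import *
c=dict(np.load("top0.npz"))
g=lambda p:(p[0]+.5)/4.4-.5+220
k=lambda p,z:ray(c,(p[0]+.5)/4.4-.5+220,(p[1]+.5)/4.4-.5+205,z)
S=k((304,293),.082); print("spk",S)
cor=[k(p,.075)[:2] for p in((43,34),(566,34),(571,560),(38,560))]
print("sides",[np.linalg.norm(cor[i]-cor[i-1]) for i in range(4)],"ctr",np.mean(cor,0))
K=dict(A=((299,94),(388,78),(212,120)),B=(((129,384)),(74,322),(190,452)),C=((466,384),(428,465),(510,310)))
for n,(a,o,b) in K.items():
    a,o,b=[k(p,.124) for p in(a,o,b)]
    d=o-b; r=a[:2]-S[:2]
    t=np.degrees(np.arctan2(*(S[:2]-a[:2])[::-1])); w=np.degrees(np.arctan2(d[1],d[0]))
    print(n,a.round(4),"mid",((o+b)/2).round(4),"len",np.linalg.norm(d).round(3),"wingyaw",w.round(1),"r",np.linalg.norm(r).round(4),"dir",np.degrees(np.arctan2(r[1],r[0])).round(1),"togo",((w-t)%360).round(1))
# heights from depth, side and top
s=dict(np.load("side0.npz"))
for nm,q in(("top",c),("side",s)):
    a=k(K["C"][0],.124); u,v=pix(q,a); u,v=int(u),int(v)
    D=q["depth"][v-9:v+16:2,u-10:u+12:2]; 
    vv,uu=np.mgrid[v-9:v+16:2,u-10:u+12:2]
    P=np.stack([(uu-q["cx"])/q["f"]*D,(vv-q["cy"])/q["f"]*D,D],-1)-q["t"]; Z=(P@q["R"])[...,2]
    print(nm,u,v);print((Z*1000).round().astype(int))
u,v=map(int,pix(s,S)); cv2.imwrite("pics/scrop.png",cv2.resize(s["img"][v-70:v+60,u-80:u+80],None,fx=4.6,fy=4.6,interpolation=cv2.INTER_CUBIC))
```

```text
spk [0.57564082 0.09985465 0.082     ]
sides [np.float64(0.24898407328118952), np.float64(0.25054379940797206), np.float64(0.2491150947432659), np.float64(0.24923937622129244)] ctr [0.57564363 0.09996128]
A [0.6641 0.1026 0.124 ] mid [0.6618 0.102  0.124 ] len 0.082 wingyaw -75.0 r 0.0885 dir 1.8 togo 103.2
B [0.5304 0.175  0.124 ] mid [0.5292 0.1737 0.124 ] len 0.079 wingyaw 43.7 r 0.0877 dir 121.0 togo 102.7
C [0.5342 0.0233 0.124 ] mid [0.5328 0.0219 0.124 ] len 0.079 wingyaw 153.4 r 0.0871 dir -118.5 togo 91.8
top 325 291
[[ 81  78  76  74  75  77 123 126 127 124  74]
 [ 83  79  73  74  78  74 126 124 123 126  75]
 [ 84  75  76  76 124 126 124 126 127  78  76]
 [ 71  75  74 123 128 126 127 123 126  75  75]
 [ 77  75 125 126 123 125 125 125 129 123  74]
 [ 77  75 125 122 126 126 126 125 122 122  74]
 [ 75  76 125 124 124 128 128 126 127  74  76]
 [ 76  72  91 125 124 125 125 126 126  74  73]
 [ 75  77 124 123 124 127 126 124  76  76  76]
 [ 75  88 123 119 126 125  77  75  78  76  74]
 [ 74 124 124 126 125  91  78  80  76  72  77]
 [ 88 125 124 127 120  77  77  78  79  76  80]
 [125 122 125 123  85  78  78  76  80  75  75]]
side 386 249
[[127 121 125 124   4   6  10   8   5   9   9]
 [123 124 125 123  -1   1   2   2  -1  -1  -3]
 [118 122 126 127 122 122 126  -1  -2  -3   3]
 [114 119 122 125 123 125 125 124 123  -1   4]
 [108 117 125 120 126 127 125 124 124 124  75]
 [102 108 127 125 125 125 126 121 126 126  75]
 [ 73 101 124 124 122 123 126 123 125 124  79]
 [ 74  73 960 123 126 126 124 126 128 127  76]
 [ 75  76 113 117 120 123 122 125 122 122 123]
 [ 78  95 105 110 116 114 117 123 123 123 124]
 [ 74  75 105 105 110 109 113 116 123 125 123]
 [ 75  77  96 100 102 104 106 112 119 124 123]
 [ 77  74  80  95  98 100  99 105 113 118 124]]
```

View pics/scrop.png

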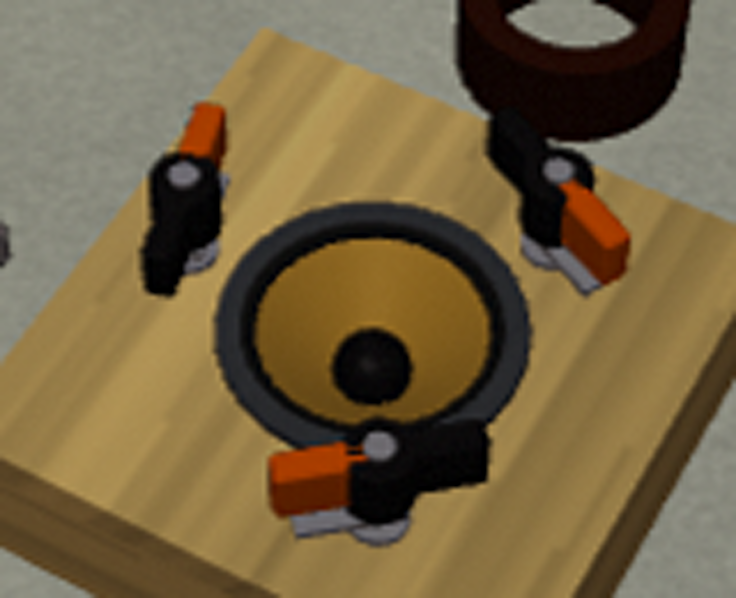

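The hubs are full-height 30 mm cylinders, so I'll pinch the black wing, which stays away from the cone. The grip will be 29 mm from the axis, following an arc about the knob axis. Next I work out the moves.

```bash
cat >> h.py <<'E'
S0=np.array([.5756,.0999]); 
def knob(n): a=np.radians(dict(A=1.5,B=121.5,C=-118.5)[n]); return S0+.088*np.array([np.cos(a),np.sin(a)])
def delta(n,orange,toolyaw,z):
    s=env.state(); R=np.array(s["orientation"]); o=np.radians(orange)
    p=np.r_[knob(n)-.029*np.array([np.cos(o),np.sin(o)]),z]
    y=np.degrees(np.arctan2(R[1,0],R[0,0])); d=(R.T@(p-s["position"])*1000).round(1)
    print(n,"t",s["time_s"],"goal",p.round(4),"shift",d,"turn_z",np.radians((y-toolyaw)).round(3),"yaw",y.round(2),"q",np.round(s["joint_pos"],2))
E
python3 -c "
from h import *
delta('C',153.4,153.4,.17);delta('C',153.4,153.4,.123)"
```

```text
C t 0.15 goal [0.5595 0.0096 0.17  ] shift [-505.  -283.3   81.5] turn_z 0.035 yaw 155.43 q [ 1.    0.34  1.52 -0.    1.28 -0.15]
C t 0.15 goal [0.5595 0.0096 0.123 ] shift [-505.  -283.2  128.5] turn_z 0.035 yaw 155.43 q [ 1.    0.34  1.52 -0.    1.28 -0.15]
```

```bash
python3 -m jog '[[0.45,[-505,-283,0],[0,0,0.035]],[0.45,[-505,-283,0],[0,0,0.035]],[0.45,[-505,-283,0],[0,0,0.035]],[0.45,[-505,-283,0],[0,0,0.035]],[0.45,[-505,-283,0],[0,0,0.035]],[0.45,[-505,-283,0],[0,0,0.035]],[0.45,[-505,-283,0],[0,0,0.035]],[0.45,[-505,-283,0],[0,0,0.035]],[0.45,[-505,-283,0],[0,0,0.035]],[0.45,[-505,-283,0],[0,0,0.035]],[0.45,[-505,-283,81],[0,0,0.035]],[0.45,[-505,-283,81],[0,0,0.035]]]'; python3 -c "
from h import *
delta('C',153.4,153.4,.123)"
```

```text
time_s: 1.65
position: [0.5574, 0.0108, 0.167]
orientation: [[-0.894, 0.447, -0.007], [0.447, 0.894, 0.001], [0.007, -0.002, -1.0]]
wrist_force: [-0.2, 1.1, -0.1]
width: 0.0415
grasp_force: 0.0
C t 1.65 goal [0.5595 0.0096 0.123 ] shift [-2.7 -0.1 44. ] turn_z 0.0 yaw 153.42 q [-0.12  0.48  1.55  0.    1.12 -1.23]
```

```bash
python3 -m jog '[[0.45,[0,0,25],[0,0,0]],[0.45,[0,0,46],[0,0,0]],[0.45,[0,0,46],[0,0,0]],[0.45,[0,0,46],[0,0,0]]]' ; python3 -c "
from h import *
delta('C',153.4,153.4,.123)
c=cam('top');cv2.imwrite('pics/c1.png',cv2.resize(c['img'][230:350,240:400],None,fx=4,fy=4))"
```

```text
time_s: 2.15
position: [0.5601, 0.0106, 0.1256]
orientation: [[-0.895, 0.447, 0.001], [0.447, 0.895, 0.0], [-0.001, 0.001, -1.0]]
wrist_force: [-0.8, -0.5, -0.3]
width: 0.0409
grasp_force: 0.0
C t 2.15 goal [0.5595 0.0096 0.123 ] shift [ 0.1 -1.2  2.6] turn_z 0.001 yaw 153.46 q [-0.12  0.53  1.6   0.    1.01 -1.23]
```

View pics/c1.png

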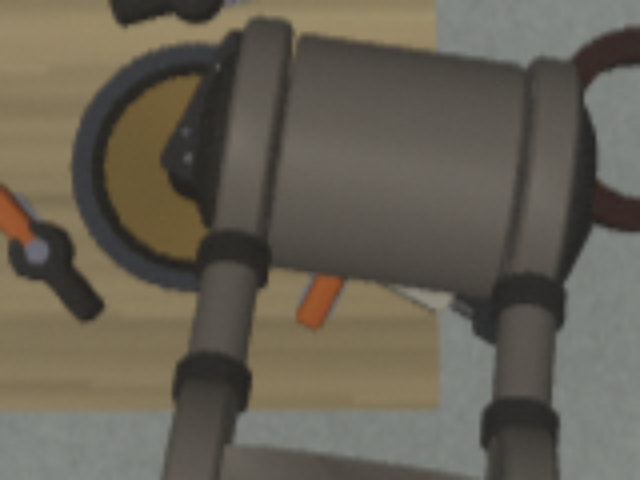

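The arm hides the black wing, but C's orange wing at (315,300) hasn't moved and there's no force. I'll pinch and turn, starting with the first 50 degrees.

```bash
python3 -m jog '[[0,[0,-1,2],[0,0,0]],[0,[0,-1,2],[0,0,0]],[0,[0,-1,2],[0,0,0]],[0,[0,-1,2],[0,0,0]],[0,[0,-1,2],[0,0,0]]]' 20; python3 -m jog '[[0,[0.4,-5,0],[0,0,0.175]],[0,[1.8,-9.9,0],[0,0,0.349]],[0,[3.9,-14.5,0],[0,0,0.524]],[0,[6.8,-18.6,0],[0,0,0.698]],[0,[10.4,-22.2,0],[0,0,0.873]],[0,[10.4,-22.2,0],[0,0,0.873]]]'
```

```text
time_s: 2.82
position: [0.5599, 0.0096, 0.123]
orientation: [[-0.894, 0.448, 0.001], [0.448, 0.894, 0.001], [-0.001, 0.001, -1.0]]
wrist_force: [2.6, 3.5, 1.1]
width: 0.0138
grasp_force: 20.0
time_s: 3.58
position: [0.5406, -0.0053, 0.1229]
orientation: [[-0.23, 0.973, 0.001], [0.973, 0.23, 0.001], [0.001, 0.002, -1.0]]
wrist_force: [2.8, 5.0, 0.1]
width: 0.014
grasp_force: 20.0
```

```bash
python3 -m jog '[[0,[0.4,-5,0],[0,0,0.175]],[0,[1.8,-9.9,0],[0,0,0.349]],[0,[3.9,-14.5,0],[0,0,0.524]],[0,[6.8,-18.6,0],[0,0,0.698]],[0,[7.4,-19.4,0],[0,0,0.733]],[0,[7.4,-19.4,0],[0,0,0.733]]]'; python3 -c "
from h import *
delta('C',61.5,61.5,.123);print(env.state()['ft_torque'])"
```

```text
time_s: 4.32
position: [0.5206, -0.0025, 0.1229]
orientation: [[0.478, 0.878, 0.002], [0.878, -0.478, 0.001], [0.002, 0.002, -1.0]]
wrist_force: [4.9, 6.0, -1.8]
width: 0.0135
grasp_force: 20.0
C t 4.325 goal [ 0.5198 -0.0029  0.123 ] shift [-0.7 -0.5 -0.1] turn_z -0.001 yaw 61.43 q [-0.15  0.47  1.71  0.    0.95  0.34]
[ 0.87167182 -0.62672325  0.2580603 ]
```

```bash
python3 -m jog '[[0,[0,-1,0],[0,0,0.035]],[0,[0,-1,0],[0,0,0.035]]]'; python3 -m jog '[[0,[0,-1,0],[0,0,0.035]],[0,[0,-1,0],[0,0,0.035]],[0,[0,-1,0],[0,0,0.035]]]';python3 -c "
from h import *
delta('C',61.5,61.5,.123);print(env.state()['ft_torque'])"
```

```text
time_s: 4.58
position: [0.5204, -0.0026, 0.123]
orientation: [[0.508, 0.861, 0.004], [0.861, -0.508, -0.0], [0.002, 0.004, -1.0]]
wrist_force: [6.5, 3.5, -3.3]
width: 0.0144
grasp_force: 20.5
time_s: 4.95
position: [0.5204, -0.0024, 0.1231]
orientation: [[0.538, 0.843, 0.006], [0.843, -0.538, -0.001], [0.003, 0.005, -1.0]]
wrist_force: [10.3, 1.8, -5.0]
width: 0.0144
grasp_force: 21.0
C t 4.95 goal [ 0.5198 -0.0029  0.123 ] shift [-0.8 -0.2  0.1] turn_z -0.07 yaw 57.48 q [-0.15  0.47  1.72  0.    0.95  0.42]
[ 0.37621551 -1.45912295  0.51715803]
```

C is at its stop: the position stalls while the force rises. Now I release it, rise, and work out B.

```bash
python3 -m jog '[[0.45,[0,1,0],[0,0,0]],[0.45,[0,1,0],[0,0,0]],[0.45,[0,1,0],[0,0,0]],[0.45,[0,1,-50],[0,0,0]],[0.45,[0,1,-50],[0,0,0]]]'; python3 -c "
from h import *
delta('B',43.7,43.7,.17)"
```

```text
time_s: 5.58
position: [0.5205, -0.0031, 0.1759]
orientation: [[0.539, 0.842, 0.007], [0.842, -0.539, -0.001], [0.003, 0.006, -1.0]]
wrist_force: [0.3, -0.1, -0.2]
width: 0.0409
grasp_force: 0.0
B t 5.575 goal [0.5087 0.1549 0.17  ] shift [126.7 -95.2   5.7] turn_z 0.239 yaw 57.4 q [-0.15  0.41  1.65 -0.    1.08  0.42]
```

```bash
python3 -m jog '[[0.45,[42,-32,0],[0,0,0.08]],[0.45,[84,-64,0],[0,0,0.16]],[0.45,[126.7,-95.2,0],[0,0,0.239]],[0.45,[126.7,-95.2,5],[0,0,0.239]],[0.45,[126.7,-95.2,5],[0,0,0.239]]]'; python3 -c "
from h import *
c=cam('top');cv2.imwrite('pics/c2.png',cv2.resize(c['img'][205:340,220:360],None,fx=4.4,fy=4.4,interpolation=cv2.INTER_CUBIC))
delta('B',43.7,43.7,.123)"
```

```text
time_s: 6.2
position: [0.5061, 0.1548, 0.1667]
orientation: [[0.722, 0.692, -0.002], [0.692, -0.722, -0.001], [-0.002, -0.001, -1.0]]
wrist_force: [0.1, -0.2, 0.1]
width: 0.0416
grasp_force: 0.0
B t 6.25 goal [0.5087 0.1549 0.123 ] shift [ 2.   1.1 44. ] turn_z 0.0 yaw 43.71 q [ 0.15  0.43  1.63 -0.    1.07  0.96]
```

View pics/c2.png

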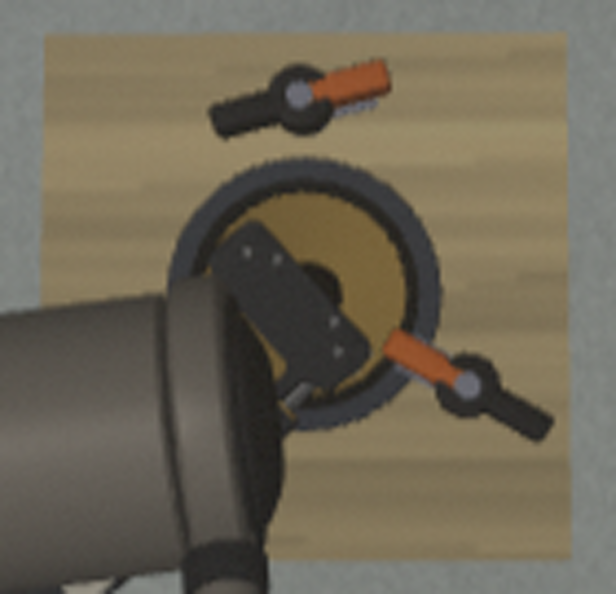

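C's wing now points from (466,384) toward the speaker centre, within about 1 degree. B comes next.

```bash
python3 -m jog '[[0.45,[0,0,25],[0,0,0]],[0.45,[0,0,46],[0,0,0]],[0.45,[0,0,46],[0,0,0]],[0.45,[0,0,46],[0,0,0]]]'; python3 -c "
from h import *
delta('B',43.7,43.7,.123)"
```

```text
time_s: 6.75
position: [0.5074, 0.1545, 0.1224]
orientation: [[0.724, 0.69, 0.001], [0.69, -0.724, 0.0], [0.001, 0.001, -1.0]]
wrist_force: [0.4, -0.3, 0.2]
width: 0.0414
grasp_force: 0.0
B t 6.75 goal [0.5087 0.1549 0.123 ] shift [ 1.2  0.6 -0.6] turn_z -0.001 yaw 43.64 q [ 0.15  0.49  1.68 -0.    0.97  0.96]
```

```bash
python3 -m jog '[[0,[1,0.5,0],[0,0,0]],[0,[1,0.5,0],[0,0,0]],[0,[1,0.5,0],[0,0,0]],[0,[1,0.5,0],[0,0,0]],[0,[1,0.5,0],[0,0,0]]]' 20; python3 -m jog '[[0,[0.4,-5,0],[0,0,0.175]],[0,[1.8,-9.9,0],[0,0,0.349]],[0,[3.9,-14.5,0],[0,0,0.524]],[0,[6.8,-18.6,0],[0,0,0.698]],[0,[10.4,-22.2,0],[0,0,0.873]],[0,[10.4,-22.2,0],[0,0,0.873]]]'
```

```text
time_s: 7.38
position: [0.5083, 0.1553, 0.122]
orientation: [[0.723, 0.691, 0.001], [0.691, -0.723, -0.0], [0.001, 0.001, -1.0]]
wrist_force: [1.5, -2.3, 2.1]
width: 0.0143
grasp_force: 19.9
time_s: 8.12
position: [0.5007, 0.1788, 0.122]
orientation: [[0.994, -0.108, 0.002], [-0.108, -0.994, -0.0], [0.002, -0.0, -1.0]]
wrist_force: [3.2, -2.6, 1.3]
width: 0.0138
grasp_force: 20.0
```

```bash
python3 -m jog '[[0,[0.4,-5,0],[0,0,0.175]],[0,[1.8,-9.9,0],[0,0,0.349]],[0,[3.9,-14.5,0],[0,0,0.524]],[0,[6.8,-18.6,0],[0,0,0.698]],[0,[10.4,-22.2,0],[0,0,0.873]],[0,[11.2,-22.9,0],[0,0,0.908]],[0,[11.2,-22.9,0],[0,0,0.908]]]'; python3 -m jog '[[0,[0,-1,0],[0,0,0.035]],[0,[0.1,-2,0],[0,0,0.07]],[0,[0.1,-2,0],[0,0,0.07]]]';python3 -c "
from h import *
delta('B',-58.5,-58.5,.123)"
```

```text
time_s: 9.0
position: [0.5144, 0.2004, 0.122]
orientation: [[0.528, -0.849, 0.002], [-0.849, -0.528, 0.001], [0.001, -0.002, -1.0]]
wrist_force: [4.2, -0.9, 0.9]
width: 0.0138
grasp_force: 20.0
time_s: 9.38
position: [0.5145, 0.2008, 0.1219]
orientation: [[0.465, -0.885, -0.002], [-0.885, -0.465, -0.001], [0.0, 0.002, -1.0]]
wrist_force: [-1.2, -4.0, 7.3]
width: 0.0148
grasp_force: 20.9
B t 9.375 goal [0.5145 0.1997 0.123 ] shift [ 1.   0.5 -1.1] turn_z -0.066 yaw -62.3 q [ 0.23  0.53  1.62 -0.    1.    2.89]
```

```bash
python3 -m jog '[[0.45,[0,2,0],[0,0,0]],[0.45,[0,2,0],[0,0,0]],[0.45,[0,2,0],[0,0,0]],[0.45,[0,2,-55],[0,0,0]],[0.45,[0,2,-55],[0,0,0]]]'; python3 -c "
from h import *
delta('A',-75,105,.17)"
```

```text
time_s: 10.0
position: [0.5157, 0.201, 0.1804]
orientation: [[0.464, -0.886, 0.007], [-0.886, -0.464, 0.002], [0.002, -0.007, -1.0]]
wrist_force: [-0.6, -0.1, 0.4]
width: 0.041
grasp_force: 0.0
A t 10.0 goal [0.6561 0.1302 0.17  ] shift [127.8 -91.4  11.3] turn_z -2.921 yaw -62.35 q [0.23 0.46 1.56 0.   1.12 2.89]
```

```bash
python3 -m jog '[[0.45,[0,0,0],[0,0,-0.18]],[0.45,[13,-9,0],[0,0,-0.36]],[0.45,[26,-18,0],[0,0,-0.54]],[0.45,[39,-27,0],[0,0,-0.72]],[0.45,[52,-36,0],[0,0,-0.9]],[0.45,[65,-46,0],[0,0,-1.08]],[0.45,[78,-55,0],[0,0,-1.26]],[0.45,[90,-64,0],[0,0,-1.44]],[0.45,[100,-73,0],[0,0,-1.62]],[0.45,[110,-80,0],[0,0,-1.8]],[0.45,[120,-86,0],[0,0,-1.98]],[0.45,[127.8,-91.4,0],[0,0,-2.16]]]'; python3 -c "
from h import *
delta('A',-75,105,.17)"
```

```text
time_s: 11.5
position: [0.6538, 0.1293, 0.1754]
orientation: [[0.474, 0.881, -0.002], [0.881, -0.474, 0.0], [-0.001, -0.002, -1.0]]
wrist_force: [0.9, -0.4, -0.3]
width: 0.0414
grasp_force: 0.0
A t 11.5 goal [0.6561 0.1302 0.17  ] shift [1.8 1.6 5.4] turn_z -0.755 yaw 61.74 q [0.08 0.66 1.2  0.   1.28 0.57]
```

```bash
python3 -m jog '[[0.45,[0,0,0],[0,0,-0.18]],[0.45,[0,0,0],[0,0,-0.36]],[0.45,[0,0,0],[0,0,-0.54]],[0.45,[0,0,0],[0,0,-0.72]],[0.45,[0,0,0],[0,0,-0.755]],[0.45,[0,0,0],[0,0,-0.755]]]'; python3 -c "
from h import *
delta('A',-75,105,.123)
c=cam('top');cv2.imwrite('pics/c3.png',cv2.resize(c['img'][205:340,220:360],None,fx=4.4,fy=4.4,interpolation=cv2.INTER_CUBIC))"
```

```text
time_s: 12.25
position: [0.6537, 0.1296, 0.1761]
orientation: [[-0.251, 0.968, -0.001], [0.968, 0.251, 0.0], [0.0, -0.001, -1.0]]
wrist_force: [0.4, 0.1, -0.1]
width: 0.0414
grasp_force: 0.0
A t 12.25 goal [0.6561 0.1302 0.123 ] shift [-0.   2.5 53.1] turn_z -0.008 yaw 104.52 q [ 0.08  0.66  1.2   0.    1.28 -0.17]
```

View pics/c3.png

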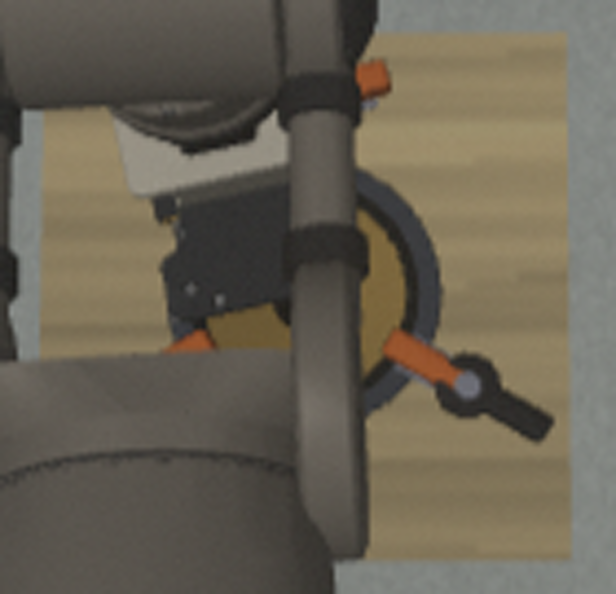

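A's orange tip is unmoved at (375,78), and B's tip at (190,343) is over the rim. I'll descend on A's black wing.

```bash
python3 -m jog '[[0.45,[0,2,0],[0,0,0]],[0.45,[0,2,28],[0,0,0]],[0.45,[0,2,53],[0,0,0]],[0.45,[0,2,53],[0,0,0]],[0.45,[0,2,53],[0,0,0]]]'; python3 -c "
from h import *
delta('A',-75,105,.123)"
```

```text
time_s: 12.92
position: [0.6565, 0.1301, 0.1248]
orientation: [[-0.253, 0.968, 0.002], [0.968, 0.253, 0.0], [-0.0, 0.002, -1.0]]
wrist_force: [0.0, 0.8, 1.1]
width: 0.0415
grasp_force: 0.0
A t 12.925 goal [0.6561 0.1302 0.123 ] shift [ 0.2 -0.4  1.8] turn_z -0.006 yaw 104.64 q [ 0.08  0.71  1.25  0.    1.18 -0.17]
```

```bash
python3 -m jog '[[0,[0,0,2],[0,0,0]],[0,[0,0,2],[0,0,0]],[0,[0,0,2],[0,0,0]],[0,[0,0,2],[0,0,0]],[0,[0,0,2],[0,0,0]]]' 20; python3 -m jog '[[0,[-0.4,5,0],[0,0,0.175]],[0,[-1.8,9.9,0],[0,0,0.349]],[0,[-3.9,14.5,0],[0,0,0.524]],[0,[-6.8,18.6,0],[0,0,0.698]],[0,[-10.4,22.2,0],[0,0,0.873]],[0,[-10.4,22.2,0],[0,0,0.873]]]'; python3 -c "
from h import *
delta('A',-125,55,.123)"
```

```text
time_s: 13.55
position: [0.6562, 0.1301, 0.1221]
orientation: [[-0.253, 0.967, 0.001], [0.967, 0.253, 0.0], [-0.0, 0.001, -1.0]]
wrist_force: [2.0, 1.0, 1.2]
width: 0.0141
grasp_force: 19.8
time_s: 14.3
position: [0.6804, 0.126, 0.1221]
orientation: [[0.578, 0.816, 0.001], [0.816, -0.578, 0.001], [0.001, 0.001, -1.0]]
wrist_force: [0.9, 2.3, 2.6]
width: 0.014
grasp_force: 20.0
A t 14.3 goal [0.6802 0.126  0.123 ] shift [-0.1 -0.2 -0.9] turn_z -0.005 yaw 54.72 q [0.07 0.76 1.17 0.   1.21 0.69]
```

```bash
python3 -m jog '[[0,[-0.4,5,0],[0,0,0.175]],[0,[-1.8,9.9,0],[0,0,0.349]],[0,[-3.9,14.5,0],[0,0,0.524]],[0,[-6.8,18.6,0],[0,0,0.698]],[0,[-10.4,22.2,0],[0,0,0.873]],[0,[-11.5,23.2,0],[0,0,0.925]],[0,[-11.5,23.2,0],[0,0,0.925]]]'; python3 -m jog '[[0,[0,1,0],[0,0,0.035]],[0,[-0.1,2,0],[0,0,0.07]],[0,[-0.1,2,0],[0,0,0.07]]]';python3 -c "
from h import *
delta('A',-178.5,1.5,.123)"
```

```text
time_s: 15.18
position: [0.6924, 0.1037, 0.1221]
orientation: [[0.999, 0.032, 0.001], [0.032, -0.999, 0.001], [0.001, -0.001, -1.0]]
wrist_force: [0.8, 5.6, 2.6]
width: 0.0136
grasp_force: 20.0
time_s: 15.55
position: [0.6921, 0.1034, 0.1221]
orientation: [[0.999, -0.036, 0.001], [-0.036, -0.999, 0.003], [0.001, -0.003, -1.0]]
wrist_force: [0.2, 12.3, 3.2]
width: 0.0143
grasp_force: 20.6
A t 15.55 goal [0.6926 0.103  0.123 ] shift [ 0.5  0.4 -0.9] turn_z -0.062 yaw -2.07 q [0.04 0.77 1.14 0.   1.23 1.64]
```

Stop reached. I'll release, rise, back away to the left and look.

```bash
python3 -m jog '[[0.45,[0,-2,0],[0,0,0]],[0.45,[0,-2,0],[0,0,0]],[0.45,[0,-2,0],[0,0,0]],[0.45,[0,-2,-60],[0,0,0]],[0.45,[0,-2,-100],[0,0,0]],[0.45,[-60,-60,-100],[0,0,0]],[0.45,[-120,-120,-100],[0,0,0]],[0.45,[-160,-180,-100],[0,0,0]],[0.45,[-200,-240,-100],[0,0,0]],[0.45,[-250,-300,-100],[0,0,0]],[0.45,[-300,-340,-100],[0,0,0]],[0.45,[-300,-340,-100],[0,0,0]]]'; python3 -c "
from h import *
c=cam('top');cv2.imwrite('pics/c4.png',cv2.resize(c['img'][130:350,150:440],None,fx=2.7,fy=2.7,interpolation=cv2.INTER_CUBIC))"
```

```text
time_s: 17.05
position: [0.4156, 0.4423, 0.2218]
orientation: [[0.999, -0.041, 0.0], [-0.041, -0.999, -0.0], [0.0, 0.0, -1.0]]
wrist_force: [0.6, 0.9, -0.7]
width: 0.0412
grasp_force: 0.0
```

View pics/c4.png

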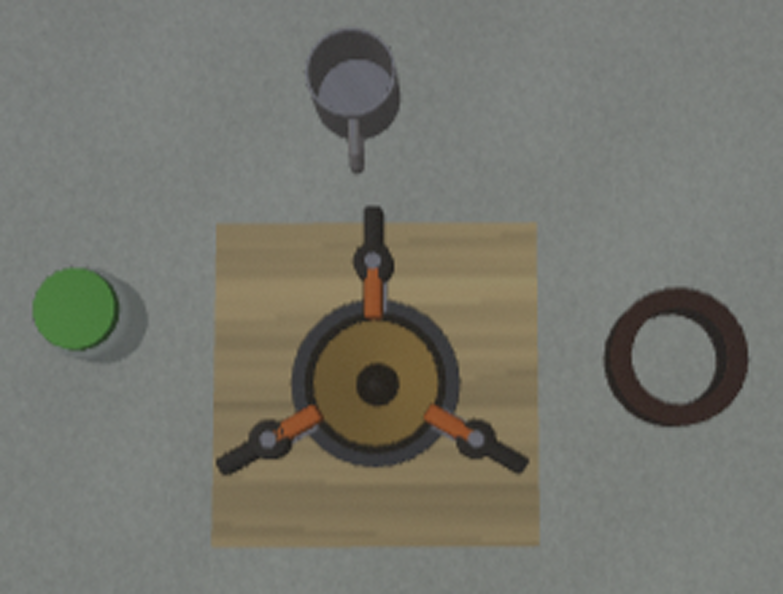

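All three orange wings point at the cone's middle, near (377,384). Measured against predicted image angles: A 0° against 0°, B 29.7° against 29.9°, C 29.2° against 29.8°. The mug, jar and tape haven't moved.

```bash
python3 -c "
from plant import env
print(env.job_done())"
```

```text
the job is handed in; nothing more can be done
None
```

I turned all three clamp knobs clockwise to their end stops and handed the job in at about 17 s of the 54 s allowed. In the last picture every orange wing points at the speaker's centre to within about 1°, and the mug, jar and tape stand where they were. No verdict came back.

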